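# Tare a fragile glass jar on the bench scale

### The job

Switch the scale on with its green key while the pan is empty, then stand the amber glass jar upright in the middle of the pan and, with the jar let go, press the blue key to tare it. The jar is eggshell-thin: grip it with the lightest force you have, keep it upright and set it down softly, not dropped. Press each key fully down and let it come back up, the green one only with the pan empty and the blue one only with the jar on it; leave the red key alone and do not shift the pipe pieces or the white tub.

Things in the scene. Friction and masses are not known exactly. Their poses are not given: they have to be found in the camera images.
- jar: open straight-sided jar of thin amber glass, 56 mm across, 110 mm tall, wall 3 mm, 0.14 to 0.28 kg; origin at the centre of its underside, z up. It breaks if squeezed with more than 35 N per finger (70 N both fingers together), if let go more than 12 mm above the pan, or if pressed on the scale with more than 15 N
- scale: white bench scale fixed to the table, housing 280 x 220 mm, 45 mm high; origin at the centre of its underside, x points from the key row towards the pan, y along the key row. Pan centre 52 mm along +x; three keys in a row 105 mm along -x, 62 mm apart, order of colours varies
- pan_top (a point): centre of the top face of the round steel pan, 148 mm across, 62 mm above the table; the pan gives on a spring, up to 6 mm down under about 10 N
- key_green_top (a point): centre of the top face of the round green key at rest: cap 34 mm across on a 50 mm grey collar; the top is 67 mm above the table and goes down 6 mm (about 4 N)
- key_blue_top (a point): centre of the top face of the round blue key at rest: cap 34 mm across on a 50 mm grey collar; the top is 67 mm above the table and goes down 6 mm (about 4 N)
- key_red_top (a point): centre of the top face of the round red key at rest: cap 34 mm across on a 50 mm grey collar; the top is 67 mm above the table and goes down 6 mm (about 4 N)
- key_green (a joint): travel of the green key in m: 0 up, 0.006 fully down
- key_blue (a joint): travel of the blue key in m: 0 up, 0.006 fully down
- key_red (a joint): travel of the red key in m: 0 up, 0.006 fully down
- tube1: white plastic pipe piece with a blue band, standing, 80 mm across, 100 mm tall; origin at the centre of its underside (bystander)
- tube2: like tube1 (bystander)
- tub: white plastic tub with a blue cap, 72 mm across, 85 mm tall; origin at the centre of its underside (bystander)

How it is judged (in metres and radians):
On the way, in this order (a step that is already met when the one before it is completed fails the run):
1. the green key is pressed down with the pan empty (value of joint key_green above 0.004 m and horizontal distance between jar and pan_top above 0.1 m), for 0.04 s.
2. the jar stands upright on the pan, let go (horizontal distance between jar and pan_top below 0.04 m and z of jar in the frame of pan_top between -0.004 and 0.004 m and angle between jar's own z axis and vertical below 0.1 rad and contact force between jar and scale above 0.5 N and contact force between each of the arm, the fingers and jar below 0.1 N), for 0.3 s.
3. the blue key is pressed down with the jar standing on the pan, let go (all of step 2 and value of joint key_blue above 0.004 m), for 0.04 s.
At the end, for the whole second after the job is handed in: The jar stands upright (within 0.1 rad) and still on the pan, its axis within 40 mm of the pan's centre, untouched by the robot, and all three keys are up again (less than 2 mm down) (all of step 2 and linear speed of jar below 0.02 m/s and value of joint each of key_green, key_blue, key_red below 0.002 m).
It fails at once if the fingers press on the jar with more than 35 N each (70 N together) (contact force between any of the fingers, the arm and jar above 70 N).
It fails at once if the jar is let go more than 12 mm above the pan, or hits or is pressed on the scale with more than 15 N (contact force between jar and scale above 15 N or (horizontal distance between jar and pan_top below 0.1 m and z of jar in the frame of pan_top above 0.012 m and contact force between the fingers and jar below 0.2 N)).
It fails at once if the jar tips by more than 0.5 rad (angle between jar's own z axis and vertical above 0.5 rad).
It fails at once if a wrong key goes down more than 3 mm: red at any time, green with the jar on the pan, blue with the jar not on the pan (value of joint key_red above 0.003 m or (value of joint key_green above 0.003 m and horizontal distance between jar and pan_top below 0.07 m) or (value of joint key_blue above 0.003 m and horizontal distance between jar and pan_top above 0.05 m)).
It fails at once if a pipe piece or the white tub is moved more than 30 mm (distance of any of tube1, tube2, tub from where it was at the start of the episode above 0.03 m).
It also fails if it takes over 58 s, if anything falls off the work surface, if the arm or the gripper's body presses on something with over 40 N, if the wrist force passes 120 N, or if a joint passes its speed limit or range.

### The arm

A 6-joint arm with a two-finger parallel gripper is mounted at the origin on the work surface. World frame = base frame: x ahead of the robot, y to its left, z up, the work surface at z = 0. Lengths are in mm, angles in degrees, forces in N, time in s.
With the tool pointing down it reaches from about 275 to 875 mm from the base axis. Payload 12.5 kg.
Tool frame: the origin (TCP) lies at the very end of the fingers, on their centre line; the grasp point (between the pads) lies 19 mm behind it; z points along the fingers, y is the direction in which the jaws open and shut (so a half turn about z gives the same grasp; the last joint's range is limited). The gripper opens to 85 mm and grips with 20 to 120 N. Pads are 22 mm wide; open, the fingers measure 114 mm over their backs; the gripper's body (76 mm by 85 mm) begins 54 mm behind the grasp point. The pads swing forward as they close: fully open they stand 13 mm farther back than shut.
Start: joints at [-68.331, 20.094, 94.641, -0, 65.266, -4.847], TCP at [245.566, -492.12, 231.29] pointing down, gripper open.
Joint ranges: [-157.81, 157.81], [-45, 120.19], [0.68, 151.7], [-89.99, 269.99], [4.06, 180], [-164.3, 164.3]. Speed limits (degrees/s): [127.2, 127.2, 159.86, 180, 180, 180].

### API

Orientations are given as a 3x3 rotation matrix whose columns are the frame's x, y, z axes.
In Python, from station import env gives the robot as it stands.
- The arm moves only by the tool jog_arm, never from a script. Its arguments are lists of equal length, an entry for each row: "xyz": the shift along the world's x, y, z in units of 20 mm (1.0 is 20 mm), a list of three; "delta_rot": the turn, a rotation vector about the world's x, y, z in units of 0.12 rad (1.0 is 0.12 rad), a list of three. A call has 1 to 8 rows; each row shifts and turns the pose as measured when the row begins; what a row does not reach is not made up. A row lasts 1/10 s, in which the tool goes at most 50 mm and 8.59 degrees, less where a joint would pass 70% of its speed; a pose out of reach is approached as far as the arm can. A call with a number of a shift or a turn outside -1 to 1 is refused whole. A call with a gripper value outside its range is refused whole. "hand" is the closure, from -1 (fully open) to 1 (shut), so that 0 is half open, set as the call begins (left out, the last holds). The fingers move at their own pace and stop on an object; "force" is the grip in N (left out, the last holds). Time passes only in rows, so rows that do not move let the fingers close. It gives the time, the measured TCP pose, the force and the opening at its end, in the units of the state.
- env.sense(): the state, without advancing time (a new reading comes with each control period).
- env.capture(name): name is "scene" or "top"; returns (picture, depth): 480x640x3 uint8, blue, green, red; 480x640 float32, mm along the optical axis (not along the pixel's ray), 0 where there is no reading.
- env.get_calibration(name): a dict with "fov_y" (degrees; the focal length in pixels is half the picture's height over the tangent of half this angle, whatever the lens; pixels are square), "cx", "cy" (the principal point, pixels), "pose" (4x4, takes a point from camera to world coordinates). Camera axes: x right, y down, z forward; pixel columns grow to the right and rows downward; lengths in mm; the calibration is good to about 2 mm. A picture is of the moment at which its call begins. get_calibration takes no time and is no camera call.
- env.sign_off(): hands the job in, once; it reports no verdict.
Trained networks look in the newest picture that a camera, given by its name, has taken for a name from the list of things; names that differ only in an ending like _2 or _b are one class to them, and where a whole thing is asked for, a point or a joint stands for the part that bears it (a point fixed in the world has none). Each returns a list of dicts, best first, with "conf" (0 to 1); they miss things now and then, are a little off and sometimes report something else, mostly with a low value. They report only what shows in the picture. A call takes as long as a camera call.
- env.outline_of(camera, target): "region" (480x640 bool, what is visible of it).
- env.landmark_of(camera, target): "position" ([x, y, z] in mm, in the coordinates of the camera as it stood for that picture, good to about 4 mm: a listed point, or the origin of a listed thing).
The state is a dict: "time_s": time; "qpos": joint angles; "qvel": joint speeds; "joint_efforts": joint torques, N m; "position": TCP position; "tool_rot": TCP orientation; "contact_force": force on the tool from outside, world axes, zero at the start; "torque": the same for the moment, N m; "gripper_width": finger opening in mm.
Only numpy, scipy, OpenCV 4.12 (cv2) and the standard library are available. Lean on these libraries where they do the work, as an engineer would, in place of code of your own. Each camera call takes 0.05 s, during which the arm holds its last target. There are 200 camera calls.

## Working session

There is one attempt and no reset: what is moved stays moved. The work goes in short steps, Python scripts to look and compute and a tool call to move; the robot and the scene stay as the last step left them, time stands still between calls to the robot, and variables do not carry over. Pictures are saved under pics/ and viewed, about 8 in all and at most 12, crops included, and the job is handed in when it is done.

Besides the shell and the picture viewer there is one more tool, called after "Request:" by a JSON object that holds its "op" and its "data". jog_arm: Moves the arm, as the interface text tells. Its arguments: {"type":"object","properties":{"xyz":{"type":"array"},"delta_rot":{"type":"array"},"hand":{"type":"number"},"force":{"type":"number"}},"required":["xyz","delta_rot"]}

```bash
mkdir -p pics
cat > h.py <<'E'
import numpy as np, cv2
from station import env
def w(cam,p):
    T=np.array(env.get_calibration(cam)["pose"]); return T[:3,:3]@np.array(p)+T[:3,3]
def find(cam,names):
    for n in names:
        for d in env.landmark_of(cam,n)[:2]: print(cam,n,round(d["conf"],2),np.round(w(cam,d["position"]),1))
def pts(cam,depth,mask):
    c=env.get_calibration(cam); f=240/np.tan(np.radians(c["fov_y"]/2))
    v,u=np.nonzero(mask&(depth>0)); z=depth[v,u]
    P=np.c_[(u-c["cx"])/f*z,(v-c["cy"])/f*z,z]; T=np.array(c["pose"]); return P@T[:3,:3].T+T[:3,3]
E
python3 - <<'E'
from h import *
for c in ["top","scene"]:
    p,d=env.capture(c); cv2.imwrite(f"pics/{c}0.png",p)
    find(c,["jar","scale","pan_top","key_green_top","key_blue_top","key_red_top","tube1","tub"])
s=env.sense(); print(s["time_s"],s["position"],s["tool_rot"],s["gripper_width"])
E
```

```text
top jar 0.79 [ 436.1 -371.7   -0. ]
top pan_top 0.68 [ 4.366e+02 -3.729e+02 -4.000e-01]
top pan_top 0.57 [668.7  10.5  62.6]
top key_green_top 0.75 [503.   40.   63.4]
top key_blue_top 0.46 [514.9 -18.3  65.7]
top key_blue_top 0.46 [ 438.4 -369.9   -2.6]
top key_red_top 0.63 [525.4 -82.5  67. ]
top key_red_top 0.28 [670.4   7.7  64.1]
top tube1 0.73 [ 621.3 -291.6   -4.2]
top tube1 0.72 [ 4.458e+02  3.398e+02 -1.000e-01]
top tub 0.72 [600.7 290.2   1.2]
scene jar 0.93 [ 442.4 -371.     2. ]
scene scale 0.78 [ 6.181e+02 -2.000e-01 -3.600e+00]
scene pan_top 0.74 [672.7  13.5  66.8]
scene key_green_top 0.65 [502.8  38.4  66.8]
scene key_blue_top 0.6 [513.1 -17.4  67.8]
scene key_blue_top 0.55 [600.2 286.6  -3.2]
scene key_red_top 0.43 [528.1 -83.7  64. ]
scene tube1 0.73 [448.9 341.7  -4.6]
scene tube1 0.69 [ 6.255e+02 -2.985e+02 -3.000e-01]
scene tub 0.55 [601.  289.4   1.4]
0.9 [ 245.56551557 -492.11547854  231.28860072] [[ 8.94813576e-01  4.46439990e-01  1.26447189e-05]
 [ 4.46439990e-01 -8.94813575e-01  2.30738639e-05]
 [ 2.16157617e-05 -1.50016985e-05 -1.00000000e+00]] 85.65104800699258
```

View pics/top0.png

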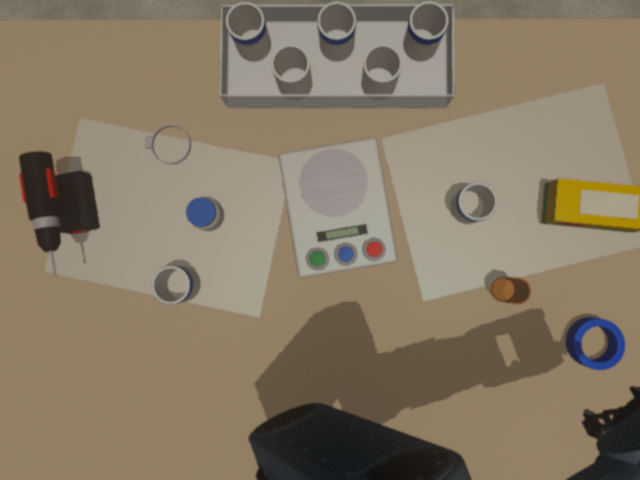

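View pics/scene0.png

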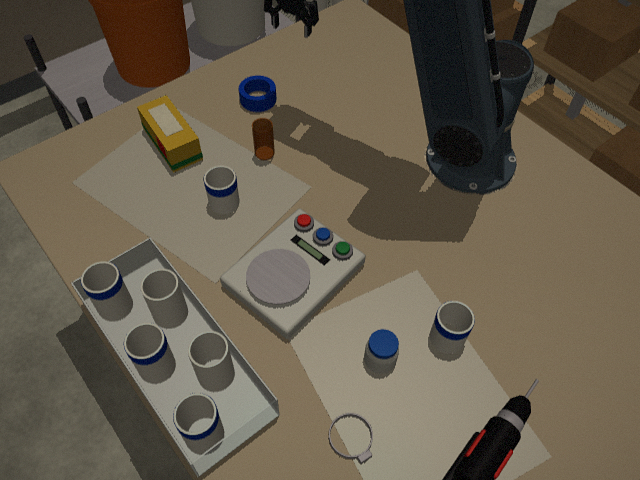

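Run:
```python
from h import *
p,d=env.capture("top")
for n in ["jar","key_green_top","key_blue_top","key_red_top","pan_top"]:
    for o in env.outline_of("top",n)[:2]:
        m=o["region"]; P=pts("top",d,m); v,u=np.nonzero(m)
        z=np.median(P[:,2]) if len(P) else 0
        print(n,round(o["conf"],2),m.sum(),(u.min(),u.max(),v.min(),v.max()),"med z",z, "ext",P.min(0).round(),P.max(0).round(),"mean",P.mean(0).round(1))
```

```text
jar 0.82 864 (np.int64(490), np.int64(529), np.int64(277), np.int64(303)) med z 61.49922605983045 ext [ 413. -398.   -4.] [ 466. -342.  113.] mean [ 439.4 -372.    59. ]
key_green_top 0.61 206 (np.int64(308), np.int64(324), np.int64(251), np.int64(266)) med z 66.33519768930091 ext [487.  25.  53.] [519.  60.  72.] mean [503.1  41.5  65.9]
key_red_top 0.45 200 (np.int64(366), np.int64(381), np.int64(241), np.int64(256)) med z 66.18868764573915 ext [509. -97.  51.] [541. -65.  73.] mean [525.1 -80.9  65.8]
pan_top 0.72 3705 (np.int64(299), np.int64(368), np.int64(148), np.int64(216)) med z 61.46666369017339 ext [595. -70.  39.] [746.  81.  69.] mean [668.1   6.   61.2]
```

Request:
{"op": "jog_arm", "data": {"xyz": [[0.5, 1, -0.2], [0.5, 1, -0.2], [0.5, 1, -0.2], [0.5, 1, -0.2], [0.5, 1, -0.2], [0.5, 1, -0.2], [0.5, 1, -0.2], [0.5, 1, -0.2]], "delta_rot": [[0, 0, 0], [0, 0, 0], [0, 0, 0], [0, 0, 0], [0, 0, 0], [0, 0, 0], [0, 0, 0], [0, 0, 0]], "hand": 1, "force": 20}}

```text
time_s: 2.0
position: [327.0, -328.4, 198.8]
tool_rot: [[0.896, 0.443, 0.001], [0.443, -0.896, -0.003], [-0.0, 0.003, -1.0]]
contact_force: [-0.2, 0.2, 0.2]
gripper_width: 0.1
```

Request:
{"op": "jog_arm", "data": {"xyz": [[0.5, 1, -0.2], [0.5, 1, -0.2], [0.5, 1, -0.2], [0.5, 1, -0.2], [0.5, 1, -0.2], [0.5, 1, -0.2], [0.5, 1, -0.2], [0.5, 1, -0.2]], "delta_rot": [[0, 0, 0], [0, 0, 0], [0, 0, 0], [0, 0, 0], [0, 0, 0], [0, 0, 0], [0, 0, 0], [0, 0, 0]]}}

```text
time_s: 2.8
position: [410.1, -161.8, 166.5]
tool_rot: [[0.897, 0.443, 0.003], [0.443, -0.897, -0.004], [0.001, 0.005, -1.0]]
contact_force: [-0.1, -0.1, 0.9]
gripper_width: -0.1
```

Request:
{"op": "jog_arm", "data": {"xyz": [[0.5, 1, -0.2], [0.5, 1, -0.2], [0.5, 1, -0.2], [0.5, 1, -0.2], [0.5, 1, -0.2], [0.5, 1, -0.2], [0.5, 1, -0.2], [0.5, 1, -0.2]], "delta_rot": [[0, 0, 0], [0, 0, 0], [0, 0, 0], [0, 0, 0], [0, 0, 0], [0, 0, 0], [0, 0, 0], [0, 0, 0]]}}

```text
time_s: 3.6
position: [493.6, 5.3, 134.0]
tool_rot: [[0.897, 0.443, 0.006], [0.443, -0.897, -0.005], [0.003, 0.007, -1.0]]
contact_force: [-0.8, 0.9, -0.8]
gripper_width: 0.2
```

Request:
{"op": "jog_arm", "data": {"xyz": [[0.2, 0.8, -0.7], [0.2, 0.7, -0.7], [0, 0, -0.7], [0, 0, 0]], "delta_rot": [[0, 0, 0], [0, 0, 0], [0, 0, 0], [0, 0, 0]]}}

```text
time_s: 4.0
position: [503.4, 39.1, 90.7]
tool_rot: [[0.895, 0.446, 0.008], [0.446, -0.895, -0.005], [0.005, 0.008, -1.0]]
contact_force: [0.2, -0.0, 0.4]
gripper_width: -0.1
```

Request:
{"op": "jog_arm", "data": {"xyz": [[0, 0.1, -0.7], [0, 0, -0.4], [0, 0, -0.2], [0, 0, -0.15], [0, 0, 0], [0, 0, 0]], "delta_rot": [[0, 0, 0], [0, 0, 0], [0, 0, 0], [0, 0, 0], [0, 0, 0], [0, 0, 0]]}}

```text
time_s: 4.6
position: [504.7, 40.6, 63.7]
tool_rot: [[0.896, 0.444, 0.011], [0.444, -0.896, -0.004], [0.007, 0.009, -1.0]]
contact_force: [-1.6, 0.4, 1.9]
gripper_width: 0.2
```

Request:
{"op": "jog_arm", "data": {"xyz": [[0, 0, -0.12], [0, 0, -0.12], [0, 0, -0.1], [0, 0, -0.05]], "delta_rot": [[0, 0, 0], [0, 0, 0], [0, 0, 0], [0, 0, 0]]}}

```text
time_s: 5.0
position: [505.1, 40.5, 60.8]
tool_rot: [[0.896, 0.445, 0.011], [0.445, -0.896, -0.005], [0.008, 0.009, -1.0]]
contact_force: [-9.4, 0.3, 19.1]
gripper_width: 0.2
```

Request:
{"op": "jog_arm", "data": {"xyz": [[0, 0, 0.5], [0, 0, 1], [0, 0, 1], [-0.15, -0.5, 1], [-0.15, -1, 0.8], [-0.15, -1, 0.2], [-0.15, -1, 0], [-0.15, -1, 0]], "delta_rot": [[0, 0, 0], [0, 0, 0], [0.04, 0.09, 0], [0, 0, 0], [0, 0, 0], [0, 0, 0], [0, 0, 0], [0, 0, 0]]}}

```text
time_s: 5.8
position: [490.8, -51.5, 156.2]
tool_rot: [[0.894, 0.448, 0.006], [0.448, -0.894, -0.002], [0.004, 0.004, -1.0]]
contact_force: [1.3, 0.5, -0.3]
gripper_width: -0.1
```

Request:
{"op": "jog_arm", "data": {"xyz": [[-0.15, -1, 0], [-0.15, -1, 0], [-0.15, -1, 0], [-0.15, -1, 0], [-0.15, -1, 0], [-0.15, -1, 0], [-0.15, -1, 0], [-0.15, -1, 0]], "delta_rot": [[0, 0, 0], [0, 0, 0], [0, 0, 0], [0, 0, 0], [0, 0, 0], [0, 0, 0], [0, 0, 0], [0, 0, 0]], "hand": -1}}

```text
time_s: 6.6
position: [466.0, -219.6, 157.2]
tool_rot: [[0.894, 0.448, 0.009], [0.448, -0.894, -0.004], [0.006, 0.008, -1.0]]
contact_force: [0.8, -0.3, 0.4]
gripper_width: 85.4
```

Request:
{"op": "jog_arm", "data": {"xyz": [[-0.2, -1, 0], [-0.2, -1, 0], [-0.2, -1, 0], [-0.2, -1, 0], [-0.2, -1, 0], [-0.2, -1, 0], [-0.1, -0.9, 0], [0, 0, 0]], "delta_rot": [[0, 0, 0], [0, 0, 0], [0, 0, 0], [0, 0, 0], [0, 0, 0], [0, 0, 0], [0.04, 0.08, 0], [0, 0, 0]]}}

```text
time_s: 7.4
position: [437.9, -366.8, 157.5]
tool_rot: [[0.895, 0.446, 0.001], [0.446, -0.895, -0.003], [-0.0, 0.003, -1.0]]
contact_force: [-0.4, 0.4, 0.5]
gripper_width: 85.5
```

Run:
```python
from h import *
p,d=env.capture("scene"); cv2.imwrite("pics/scene1.png",cv2.resize(p[0:240,120:440],(800,600)))
find("scene",["jar","key_green_top"])
```

```text
scene jar 0.92 [ 4.432e+02 -3.699e+02 -2.000e-01]
scene jar 0.43 [512.1 -18.3  67.8]
scene key_green_top 0.49 [502.9  39.8  67. ]
```

View pics/scene1.png

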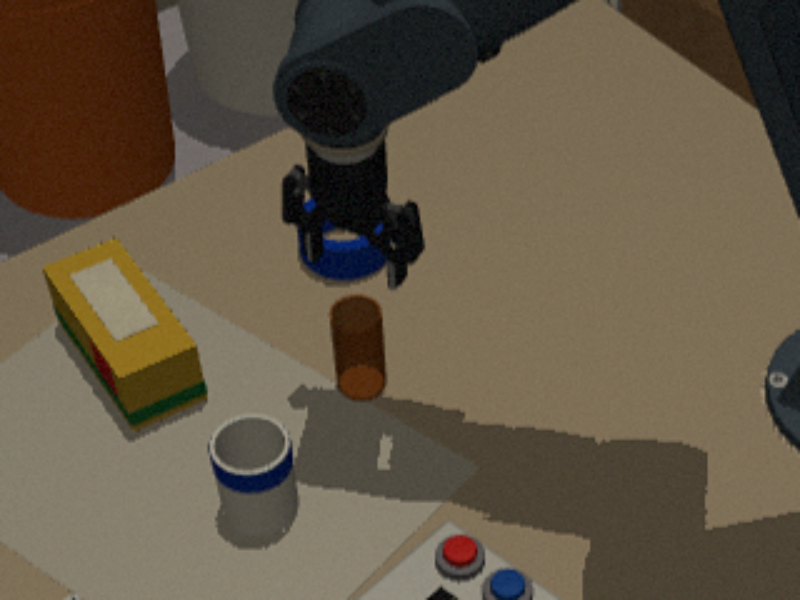

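The gripper stands above the upright jar (crop px ~(357,345)); the jaws are open and straddle it. Descending.

Request:
{"op": "jog_arm", "data": {"xyz": [[0.1, -0.2, -0.5], [0, 0, -0.8], [0, 0, -0.8], [0, 0, -0.8], [0, 0, -0.8], [0, 0, 0]], "delta_rot": [[0, 0, 0], [0, 0, 0], [0, 0, 0], [0, 0, 0], [0, 0, 0], [0, 0, 0]]}}

```text
time_s: 8.15
position: [441.4, -364.7, 78.4]
tool_rot: [[0.892, 0.452, 0.001], [0.452, -0.892, -0.002], [0.0, 0.002, -1.0]]
contact_force: [0.0, -0.6, 0.2]
gripper_width: 85.2
```

Request:
{"op": "jog_arm", "data": {"xyz": [[0, -0.3, -0.4], [0, -0.1, -0.4], [0, 0, -0.1], [0, 0, 0]], "delta_rot": [[0, 0, 0], [0, 0, 0], [0, 0, 0], [0, 0, 0]]}}

```text
time_s: 8.55
position: [442.3, -373.3, 59.7]
tool_rot: [[0.892, 0.453, 0.002], [0.453, -0.892, -0.003], [0.001, 0.003, -1.0]]
contact_force: [-0.2, -0.2, -0.3]
gripper_width: 85.3
```

Request:
{"op": "jog_arm", "data": {"xyz": [[-0.1, 0.1, 0], [0, 0, 0], [0, 0, 0]], "delta_rot": [[0, 0, 0], [0, 0, 0], [0, 0, 0]], "hand": -0.28, "force": 20}}

```text
time_s: 8.85
position: [440.3, -371.3, 60.6]
tool_rot: [[0.892, 0.453, 0.003], [0.453, -0.892, -0.003], [0.001, 0.004, -1.0]]
contact_force: [0.6, -0.1, -1.3]
gripper_width: 56.6
```

Request:
{"op": "jog_arm", "data": {"xyz": [[0, 0, 0], [0, 0, 0], [0, 0, 0], [0, 0, 0]], "delta_rot": [[0, 0, 0], [0, 0, 0], [0, 0, 0], [0, 0, 0]], "hand": 0, "force": 20}}

```text
time_s: 9.25
position: [440.2, -371.1, 60.6]
tool_rot: [[0.892, 0.453, 0.003], [0.453, -0.892, -0.003], [0.001, 0.004, -1.0]]
contact_force: [1.1, -0.1, -1.3]
gripper_width: 56.6
```

Request:
{"op": "jog_arm", "data": {"xyz": [[0, 0, 0.2], [0, 0, 0.4], [0, 0, 0.6], [0, 0, 0.6], [0, 0, 0.7], [0, 0, 0.7], [0, 0, 0.7], [0, 0, 0.6]], "delta_rot": [[0, 0, 0], [0, 0, 0], [0, 0, 0], [0, 0, 0], [0, 0, 0], [0, 0, 0], [0, 0, 0], [0, 0, 0]]}}

```text
time_s: 10.05
position: [440.0, -370.9, 159.0]
tool_rot: [[0.892, 0.453, 0.004], [0.453, -0.892, -0.004], [0.001, 0.005, -1.0]]
contact_force: [0.1, 0.3, -1.6]
gripper_width: 56.2
```

Request:
{"op": "jog_arm", "data": {"xyz": [[0.2, 0.3, 0.5], [0.3, 0.5, 0.3], [0.4, 0.7, 0.2], [0.45, 0.75, 0], [0.45, 0.75, 0], [0.45, 0.75, 0], [0.45, 0.75, 0], [0.45, 0.75, 0]], "delta_rot": [[0, 0, 0], [0, 0, 0], [0, 0, 0], [0, 0, 0], [0, 0, 0], [0, 0, 0], [0, 0, 0], [0, 0, 0]]}}

```text
time_s: 10.85
position: [507.3, -256.0, 182.6]
tool_rot: [[0.892, 0.453, 0.004], [0.453, -0.892, -0.004], [0.002, 0.005, -1.0]]
contact_force: [0.5, -0.4, -2.0]
gripper_width: 56.5
```

Request:
{"op": "jog_arm", "data": {"xyz": [[0.45, 0.75, 0], [0.45, 0.75, 0], [0.45, 0.75, 0], [0.45, 0.75, 0], [0.45, 0.75, 0], [0.45, 0.75, 0], [0.45, 0.75, 0], [0.45, 0.75, 0]], "delta_rot": [[0, 0, 0], [0, 0, 0], [0, 0, 0], [0, 0, 0], [0, 0, 0], [0, 0, 0], [0, 0, 0], [0, 0, 0]]}}

```text
time_s: 11.65
position: [582.3, -118.2, 179.8]
tool_rot: [[0.889, 0.458, -0.003], [0.458, -0.889, 0.0], [-0.003, -0.002, -1.0]]
contact_force: [-0.3, -0.3, -2.1]
gripper_width: 56.5
```

Request:
{"op": "jog_arm", "data": {"xyz": [[0.5, 0.75, 0], [0.5, 0.75, 0], [0.5, 0.75, 0], [0.5, 0.75, 0], [0.5, 0.75, 0], [0.5, 0.75, 0], [0.4, 0.6, 0], [0.3, 0.3, 0]], "delta_rot": [[0, 0, 0], [0, 0, 0], [0, 0, 0], [0, 0, 0], [0, 0, 0], [0, 0, 0], [0, 0, 0], [0, 0, 0]]}}

```text
time_s: 12.45
position: [658.3, 6.7, 177.2]
tool_rot: [[0.886, 0.464, -0.01], [0.464, -0.886, 0.002], [-0.008, -0.007, -1.0]]
contact_force: [-0.0, -0.5, -1.0]
gripper_width: 56.7
```

Run:
```python
from h import *
s=env.sense(); print(s["position"],s["tool_rot"])
p,d=env.capture("scene"); cv2.imwrite("pics/scene2.png",cv2.resize(p[120:360,160:480],(800,600)))
find("scene",["jar"])
```

```text
[658.28372272   6.72257134 177.20118495] [[ 0.8859217   0.46372289 -0.0101896 ]
 [ 0.46376793 -0.88595325  0.00247983]
 [-0.00787755 -0.00692254 -0.99994501]]
scene jar 0.87 [660.3   7.  116.2]
```

View pics/scene2.png

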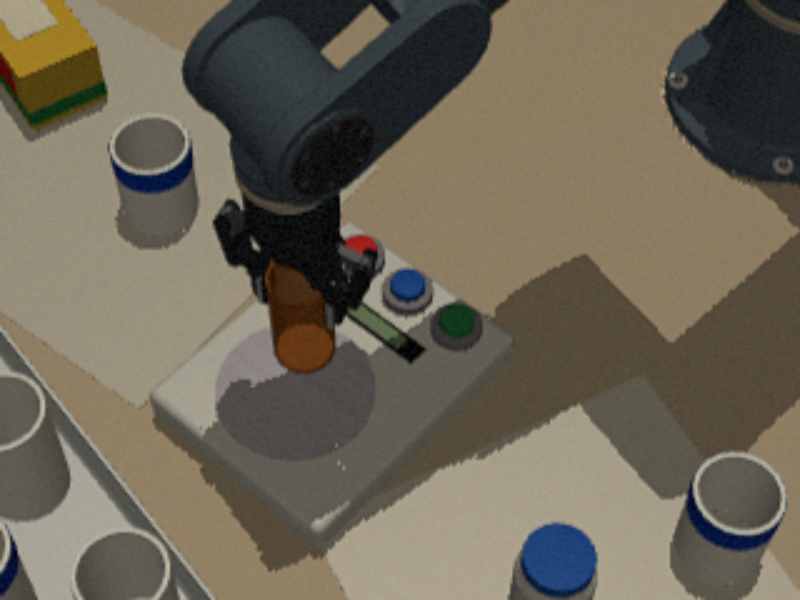

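The jar hangs upright over the pan (crop px (300,355) bottom; pan centre about (295,395)), ~10 mm short in x. Correct and descend.

Request:
{"op": "jog_arm", "data": {"xyz": [[0.3, 0, -0.3], [0.2, 0, -0.4], [0, 0, -0.5], [0, 0, -0.4], [0, 0, -0.3], [0, 0, -0.1], [0, 0, 0]], "delta_rot": [[-0.05, -0.11, 0], [0, 0, 0], [0, 0, 0], [0, 0, 0], [0, 0, 0], [0, 0, 0], [0, 0, 0]]}}

```text
time_s: 13.25
position: [667.7, 3.3, 132.2]
tool_rot: [[0.887, 0.461, 0.002], [0.461, -0.887, -0.005], [-0.001, 0.005, -1.0]]
contact_force: [-1.0, 0.4, -1.8]
gripper_width: 56.4
```

Request:
{"op": "jog_arm", "data": {"xyz": [[0, 0.2, -0.1], [0, 0, -0.1], [0, 0, -0.1], [0, 0, -0.05], [0, 0, 0]], "delta_rot": [[0, 0, 0], [0, 0, 0], [0, 0, 0], [0, 0, 0], [0, 0, 0]]}}

```text
time_s: 13.75
position: [668.1, 7.9, 125.8]
tool_rot: [[0.887, 0.461, 0.003], [0.461, -0.887, -0.005], [0.001, 0.006, -1.0]]
contact_force: [0.1, 0.5, -1.4]
gripper_width: 56.9
```

Run:
```python
from h import *
s=env.sense(); print(s["position"],s["contact_force"],s["tool_rot"][:,2] if hasattr(s["tool_rot"],"shape") else s["tool_rot"])
p,d=env.capture("scene")
find("scene",["jar","pan_top"])
p,d=env.capture("top");find("top",["jar"])
```

```text
[668.14452168   7.85743263 125.7512489 ] [ 0.06412026  0.46185968 -1.44341977] [ 0.00335006 -0.004564   -0.99998397]
scene jar 0.8 [669.1  10.   64.5]
scene pan_top 0.81 [675.7  10.   64.8]
```

Request:
{"op": "jog_arm", "data": {"xyz": [[0, 0, -0.06], [0, 0, -0.06], [0, 0, -0.05], [0, 0, 0], [0, 0, 0]], "delta_rot": [[0, 0, 0], [0, 0, 0], [0, 0, 0], [0, 0, 0], [0, 0, 0]]}}

```text
time_s: 14.5
position: [668.3, 7.7, 122.3]
tool_rot: [[0.887, 0.461, 0.004], [0.461, -0.887, -0.005], [0.001, 0.006, -1.0]]
contact_force: [0.5, -0.1, -1.0]
gripper_width: 57.0
```

Request:
{"op": "jog_arm", "data": {"xyz": [[0, 0, -0.06], [0, 0, -0.04], [0, 0, 0], [0, 0, 0]], "delta_rot": [[0, 0, 0], [0, 0, 0], [0, 0, 0], [0, 0, 0]]}}

```text
time_s: 14.9
position: [668.5, 7.8, 120.9]
tool_rot: [[0.887, 0.461, 0.004], [0.461, -0.887, -0.005], [0.002, 0.006, -1.0]]
contact_force: [-1.4, -0.2, -0.4]
gripper_width: 56.7
```

Request:
{"op": "jog_arm", "data": {"xyz": [[0, 0, -0.05], [0, 0, -0.04], [0, 0, 0], [0, 0, 0]], "delta_rot": [[0, 0, 0], [0, 0, 0], [0, 0, 0], [0, 0, 0]]}}

```text
time_s: 15.3
position: [668.5, 7.8, 119.7]
tool_rot: [[0.887, 0.461, 0.005], [0.461, -0.887, -0.005], [0.002, 0.006, -1.0]]
contact_force: [-1.9, 0.3, 1.4]
gripper_width: 56.4
```

Request:
{"op": "jog_arm", "data": {"xyz": [[0, 0, 0], [0, 0, 0], [0, 0, 0]], "delta_rot": [[0, 0, 0], [0, 0, 0], [0, 0, 0]], "hand": -0.45}}

```text
time_s: 15.6
position: [668.8, 7.7, 119.4]
tool_rot: [[0.887, 0.461, 0.005], [0.461, -0.887, -0.005], [0.003, 0.007, -1.0]]
contact_force: [0.7, 0.2, -0.2]
gripper_width: 61.6
```

Request:
{"op": "jog_arm", "data": {"xyz": [[0, 0, 0], [0, 0, 0], [0, 0, 0]], "delta_rot": [[0, 0, 0], [0, 0, 0], [0, 0, 0]], "hand": -1}}

```text
time_s: 15.9
position: [668.9, 7.7, 119.1]
tool_rot: [[0.887, 0.461, 0.006], [0.461, -0.887, -0.005], [0.003, 0.007, -1.0]]
contact_force: [0.2, -0.5, -0.3]
gripper_width: 85.5
```

Run:
```python
from h import *
p,d=env.capture("scene"); cv2.imwrite("pics/scene3.png",cv2.resize(p[120:360,160:480],(800,600)))
find("scene",["jar"])
```

```text
scene jar 0.61 [670.5   9.1  61.9]
```

View pics/scene3.png

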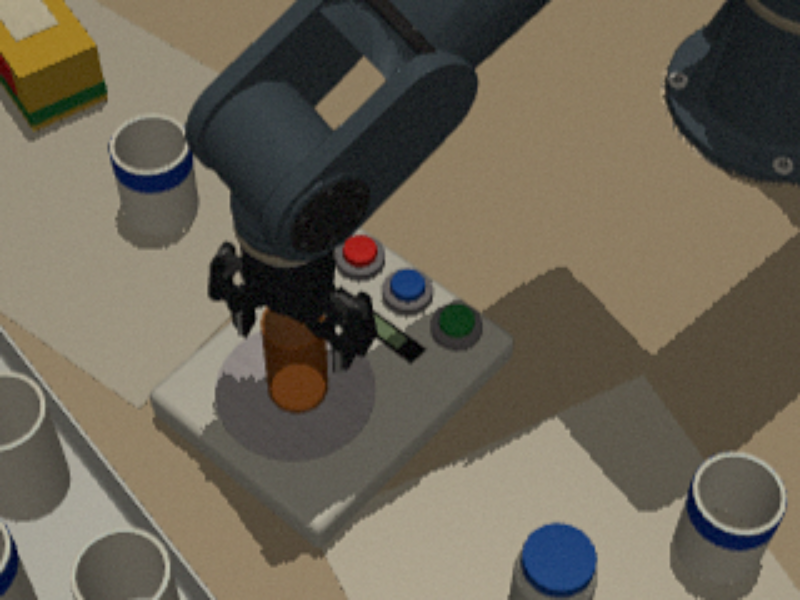

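The jar stands upright mid-pan (crop px (298,385)), jaws clear of it. Retreating straight up.

Request:
{"op": "jog_arm", "data": {"xyz": [[0, 0, 0.3], [0, 0, 0.6], [0, 0, 0.8], [0, 0, 0.8], [0, 0, 0.8], [0, 0, 0.8], [0, 0, 0.8], [0, 0, 0.4]], "delta_rot": [[0, 0, 0], [0, 0, 0], [0, 0, 0], [0, 0, 0], [0, 0, 0], [0, 0, 0], [0, 0, 0], [0, 0, 0]]}}

```text
time_s: 16.8
position: [668.7, 7.7, 235.2]
tool_rot: [[0.887, 0.461, 0.008], [0.461, -0.887, -0.005], [0.005, 0.008, -1.0]]
contact_force: [1.2, 0.4, -0.1]
gripper_width: 85.4
```

Request:
{"op": "jog_arm", "data": {"xyz": [[-1, -0.2, 0], [-1, -0.2, 0], [-1, -0.2, 0], [-1, -0.2, -0.2], [-1, -0.2, -0.5], [-1, -0.2, -0.8], [-1, -0.1, -1], [-0.2, 0, -1]], "delta_rot": [[0.04, 0.08, 0], [0, 0, 0], [0, 0, 0], [0, 0, 0], [0, 0, 0], [0, 0, 0], [0, 0, 0], [0, 0, 0]], "hand": 1}}

```text
time_s: 17.6
position: [521.2, -19.1, 170.9]
tool_rot: [[0.887, 0.462, 0.01], [0.462, -0.887, -0.001], [0.008, 0.005, -1.0]]
contact_force: [0.8, -0.4, 1.7]
gripper_width: 0.2
```

Run:
```python
from h import *
s=env.sense(); print(s["position"],s["gripper_width"])
env.capture("scene"); find("scene",["jar","key_blue_top","key_green_top","key_red_top"])
```

```text
[521.23617702 -19.09996046 170.90950791] 0.22147219355990905
scene jar 0.92 [669.4   8.9  61.5]
scene key_blue_top 0.6 [509.7 -16.6  66.1]
scene key_green_top 0.67 [503.   38.8  67.8]
scene key_red_top 0.46 [528.2 -83.1  61.4]
```

Blue target (513,-19.5). Descend to ~80.

Request:
{"op": "jog_arm", "data": {"xyz": [[-0.3, 0, -0.8], [-0.1, 0, -0.8], [0, 0, -0.8], [0, 0, -0.8], [0, 0, -0.6], [0, 0, -0.3], [0, 0, 0]], "delta_rot": [[0, 0.08, 0], [0, 0, 0], [0, 0, 0], [0, 0, 0], [0, 0, 0], [0, 0, 0], [0, 0, 0]]}}

```text
time_s: 18.55
position: [517.1, -18.8, 86.9]
tool_rot: [[0.886, 0.463, 0.005], [0.463, -0.886, -0.002], [0.003, 0.004, -1.0]]
contact_force: [-0.7, 0.4, 0.5]
gripper_width: 0.1
```

Request:
{"op": "jog_arm", "data": {"xyz": [[-0.2, 0, -0.5], [0, 0, -0.4], [0, 0, -0.2], [0, 0, -0.1], [0, 0, 0]], "delta_rot": [[0, 0, 0], [0, 0, 0], [0, 0, 0], [0, 0, 0], [0, 0, 0]]}}

```text
time_s: 19.05
position: [513.8, -18.9, 62.4]
tool_rot: [[0.886, 0.463, 0.008], [0.463, -0.886, -0.002], [0.006, 0.005, -1.0]]
contact_force: [-0.8, 0.3, 3.3]
gripper_width: 0.3
```

Request:
{"op": "jog_arm", "data": {"xyz": [[0, 0, -0.1], [0, 0, -0.1], [0, 0, -0.1], [0, 0, 0]], "delta_rot": [[0, 0, 0], [0, 0, 0], [0, 0, 0], [0, 0, 0]]}}

```text
time_s: 19.45
position: [514.0, -18.9, 61.5]
tool_rot: [[0.886, 0.463, 0.008], [0.463, -0.886, -0.002], [0.006, 0.006, -1.0]]
contact_force: [-2.4, -0.4, 4.1]
gripper_width: -0.1
```

Request:
{"op": "jog_arm", "data": {"xyz": [[0, 0, -0.1], [0, 0, -0.1], [0, 0, 0]], "delta_rot": [[0, 0, 0], [0, 0, 0], [0, 0, 0]]}}

```text
time_s: 19.75
position: [514.2, -19.0, 61.3]
tool_rot: [[0.886, 0.463, 0.009], [0.464, -0.886, -0.003], [0.006, 0.007, -1.0]]
contact_force: [-2.8, 0.4, 3.5]
gripper_width: -0.2
```

Request:
{"op": "jog_arm", "data": {"xyz": [[0, 0, 0.4], [0, 0, 0.8], [0, 0, 1], [0, 0, 1], [0, 0, 1], [-0.5, 0, 1], [-0.5, 0, 0], [0, 0, 0]], "delta_rot": [[0, 0, 0], [0, 0, 0], [0, 0, 0], [0, 0, 0], [0, 0, 0], [0, 0, 0], [0, 0, 0], [0, 0, 0]]}}

```text
time_s: 20.55
position: [493.5, -19.0, 171.1]
tool_rot: [[0.886, 0.464, 0.011], [0.464, -0.886, -0.003], [0.008, 0.008, -1.0]]
contact_force: [0.4, -0.5, -0.9]
gripper_width: -0.0
```

Run:
```python
from h import *
p,d=env.capture("scene"); cv2.imwrite("pics/scene4.png",cv2.resize(p[120:360,160:480],(800,600)))
find("scene",["jar","key_blue_top","key_green_top","key_red_top","tube1","tub"])
```

```text
scene jar 0.86 [670.2   9.5  61.1]
scene jar 0.4 [ 6.225e+02 -2.951e+02 -4.000e-01]
scene key_blue_top 0.72 [510.8 -18.   67.2]
scene key_green_top 0.6 [505.9  40.4  67.8]
scene key_red_top 0.48 [525.7 -82.6  64.6]
scene key_red_top 0.28 [447.1 341.4  -2.4]
scene tube1 0.95 [447.2 340.7  -3. ]
scene tube1 0.83 [ 623.7 -298.2   -0.9]
scene tub 0.65 [669.5   9.7  61.7]
scene tub 0.62 [601.5 287.6  -1.1]
```

View pics/scene4.png

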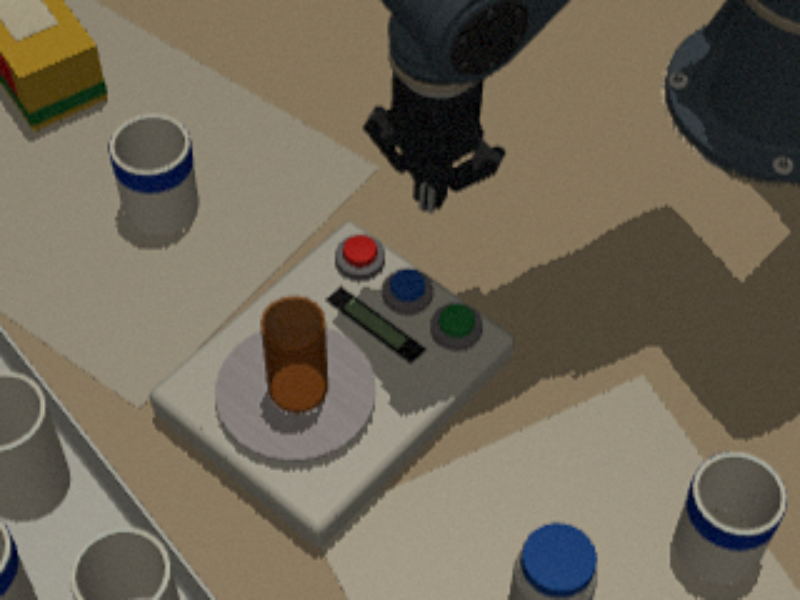

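The jar stands upright mid-pan at px (298,385), the three keys are up, and the robot is clear. Handing in.

```bash
python3 -c "
from station import env
print(env.sign_off())"
```

```text
the job is handed in; nothing more can be done
None
```

I pressed the green key with the pan empty, stood the amber jar in the middle of the pan, let it go, and then pressed the blue key to tare it. The job was handed in shortly after 20.6 s on the robot's clock; sign-off gave no verdict.

- **Green key:** it was pressed to the stop, with the fingertip at 60.8 mm and 19 N on the tool.
- **Jar:** I gripped it at 20 N, the lightest force the gripper has. I lowered it onto the pan about 1 mm at a time and released it at a net force of about 1 N upward on the tool.
- **Blue key:** the fingertip reached 61.3 mm, about 5.7 mm of travel, at roughly 4 N. The force showed no sharp rise at the stop as it did for green. I judge it pressed past the required 4 mm, but only from the tool's height and force.

In the last picture the jar is upright at about (670, 9, 61) mm, within a few millimetres of the pan centre. All three keys are up, and the pipe pieces and tub are where they started to within measuring error. The networks also gave a few wrong detections: low-confidence ones for the jar and red key, and one that labelled the jar as the tub (confidence 0.65). I ignored these because they did not match the picture.

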